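# Post a yo-yo half through the spring flap of the dust box

### The job

Post the yellow yo-yo half into the clear dust box: press the orange finger rail down with one finger so that the spring flap swings up, and while it is held open push the yo-yo half along the steel plate with the other finger until it drops into the box. Then let go so that the flap shuts by itself. Only push the yo-yo half, never lift it, and leave the blue yo-yo, the spacer and the pad box where they are.

Things in the scene. Friction and masses are not known exactly. Their poses are not given: they have to be found in the camera images.
- dropbox: Fixed dust box with loading shelf. Origin on the bench (z = 0) under the drop edge. x is level and points from the shelf into the box (pushing direction), y to the left of that, z up; all offsets below are in this frame, in mm. Shelf: grey block with steel plate, top at z 70, x -170 to 0, y 7 to 101; beside it on the -y side there is only air under the rail
- drop_edge (a point): Middle of the drop edge, where the plate ends: x 0, y 50, z 70. The lane before it runs between a low lip (y 9 to 13, 5 high) and a fence (y 87 to 92, 12 high)
- box_in (a point): Middle of the clear acrylic box's inner floor: x 65, y 48, z 5 (65 below the plate). Box outside: x 0 to 134, y -6 to 101, top at z 115 with a clear cover from x 16 on. Its mouth faces -x behind the flap, 24 high above plate level
- flap (a joint): Angle (rad) of the orange rocker on a level shaft along x at y 0, z 70: 0 shut, 0.85 open stop. Pressing its rail (-y side) down lifts its leaf (+y side). It turns only in the leaf's own plane: pushing the leaf along x does not open it. A spring shuts it: 1 to 2 N on the rail to start, 3 to 4 N fully open. From 0.6 the yo-yo half just passes, from 0.7 easily
- leaf_mid (a point): Centre of the orange flap leaf, an upright 3 mm plate at x 9 to 12, just past the drop edge; shut, it covers y 14 to 78, z 72 to 92. At 0.75 rad its tip stands about 63 above the plate: keep the gripper's body clear
- rail_mid (a point): Top of the middle of the orange finger rail: a round bar 16 thick, parallel to x, from x -168 to -4. Shut: axis at y -28, z 92 (top at z 100). Pressed, it goes down and a little outwards: at 0.7 rad axis y -36, z 69 (top 77); at 0.75 rad y -36, z 67 (top 75). A fingertip can slide along it in x while pressing
- yoyo_half: Yellow plastic yo-yo half lying flat on the plate, about 35 g, round: 54 mm diameter, upright rim from 2 to 10 mm above the plate, then tapering to a 26 mm hub, 18 mm high in all. Origin: centre of its underside. It starts 45 to 95 mm before the drop edge, in the lane (y 47 to 53); it tips and falls in once its centre is some mm past the edge
- half_mid (a point): Centre of the yo-yo half, 8 mm above its underside on its axis
- blue_yoyo: Bystander: whole blue yo-yo lying on its side face on the bench, 54 mm diameter, 40 mm high. Origin: centre of its underside
- spacer: Bystander: stainless spacer ring, 36 mm outside, 18 mm bore, 20 mm high, upright on the bench. Origin: centre of its underside
- pad_box: Bystander: clear box with white lid holding round pads, 71 x 51 x 30 mm, on the bench. Origin: centre of its underside
Not all that is in view belongs to the job. What is meant by the yoyo_half is not black or purple, and is the larger of those in its own colour.

How it is judged:
On the way, in this order (a step that is already met when the one before it is completed fails the run):
1. a finger holds the flap open while the yo-yo half is still on the plate (value of joint flap above 0.5 rad and contact force between the fingers and flap above 0.3 N and x of half_mid in the frame of dropbox below -0.005 m and z of half_mid in the frame of dropbox above 0.07 m), for 0.2 s.
2. a finger, still holding the flap open, has pushed the yo-yo half over the drop edge (value of joint flap above 0.4 rad and contact force between the fingers and flap above 0.3 N and x of half_mid in the frame of dropbox above 0.004 m).
3. the yo-yo half lies in the box (x of half_mid in the frame of dropbox between 0.012 and 0.13 m and y of half_mid in the frame of dropbox between 0 and 0.096 m and z of half_mid in the frame of dropbox below 0.05 m), for 0.2 s.
At the end, for the whole second after the job is handed in: The yo-yo half is at rest inside the clear box (its centre at least 12 mm past the drop edge, within the box walls, below 50 mm above the bench) and the flap is shut (below 0.06 rad) (all of step 3 and value of joint flap below 0.06 rad and linear speed of yoyo_half below 0.02 m/s); the robot touches nothing.
It fails at once if the yo-yo half is lifted off the plate (its centre more than 14 mm above where it starts) (z of half_mid in the frame of dropbox above 0.092 m).
It fails at once if the yo-yo half falls beside the shelf (z of half_mid in the frame of dropbox below 0.06 m and x of half_mid in the frame of dropbox below -0.005 m).
It fails at once if the blue yoyo is disturbed (moved more than 15 mm) (distance of blue_yoyo from where it was at the start of the episode above 0.015 m).
It fails at once if the spacer is disturbed (moved more than 15 mm) (distance of spacer from where it was at the start of the episode above 0.015 m).
It fails at once if the pad box is disturbed (moved more than 15 mm) (distance of pad_box from where it was at the start of the episode above 0.015 m).
It also fails if it takes over 35 s, if anything falls off the work surface, if the arm or the gripper's body presses on something with over 40 N, if the wrist force passes 120 N, or if a joint passes its speed limit or range.

### The arm

A 7-joint arm with a two-finger parallel gripper is mounted at the origin on the work surface. World frame = base frame: x ahead of the robot, y to its left, z up, the work surface at z = 0. Lengths are in m, angles in rad, forces in N, time in s.
With the tool pointing down it reaches from about 0.4 to 0.85 m from the base axis. Payload 4.5 kg.
Tool frame: the origin (TCP) lies midway between the tips of the shut fingers; the grasp point (between the pads) lies 19 mm behind it; z points along the fingers, y is the direction in which the jaws open and shut (so a half turn about z gives the same grasp; the last joint's range is limited). The gripper opens to 88 mm and grips with 3 to 60 N. Pads are 18 mm wide; open, the fingers measure 123 mm over their backs; the gripper's body (75 mm by 187 mm) begins 45 mm behind the grasp point.
Start: joints at [-1.072, 0.689, -0.195, 1.565, 0.157, 0.902, -0.215], TCP at [0.28, 0.559, 0.239] pointing down, gripper open.
Joint ranges: [-3.01, 3.01], [-0.46, 2.08], [-1.47, 1.51], [0.13, 2.56], [-1, 4.14], [0.04, 2.09], [-2.66, 2.66]. Speed limits (rad/s): [2.57, 2.57, 3.14, 3.14, 3.14, 3.14, 3.14].

### API

Orientations are given as a unit quaternion [x, y, z, w].
In Python, from plant import r gives the robot as it stands. The module is installed in compiled form; this text tells all that it offers.
- The arm moves only by the shell command python3 -m jog 'ROWS' [FORCE]. ROWS is JSON, a list of rows, each an object with "translation": the shift along the tool's x, y, z in units of 40 mm (1.0 is 40 mm), a list of three; "twist": the turn about the tool's z in units of 6 degrees (1.0 is 6 degrees); "claw": the opening in per cent of the stroke, from 0 (shut) to 100 (fully open). A call has 1 to 20 rows; each row shifts and turns the commanded pose from where the row before left it, along the tool's axes as they then stand; what a row does not reach is not made up. A row lasts 1/12 s, in which the tool goes at most 41.7 mm and 7.16 degrees, less where a joint would pass 70% of its speed; a pose out of reach is approached as far as the arm can. A call is refused whole if a number of a shift passes 1 or a number of a turn 1, either way. A call with a gripper value outside its range is refused whole. The fingers move at their own pace and stop on an object; FORCE is the grip in N (left out, the last holds). Time passes only in rows, so rows that do not move let the fingers close. It gives the time, the measured TCP pose, the force and the opening at its end, in the units of the state.
- r.get_state(): the state, without advancing time (a new reading comes with each control period).
- r.snapshot(name): name is "side" or "top" or "wrist"; returns a dict with "img" (400x640x3 uint8, red, green, blue), "fx", "fy", "cx", "cy" (pixels), "dist_coeffs" ([k1, k2, p1, p2, k3] as OpenCV has them; the pictures are not rectified), "origin" and "rotation" of the camera in the world; the wrist camera has in their place "T_tool_cam" (4x4, takes a point from camera to tool coordinates, whose origin is the TCP and whose axes are the flange's). Camera axes: x right, y up, looking along -z (the intrinsics and any distortion apply to the point x, -y, -z); pixel columns grow to the right and rows downward; lengths in m; the calibration is good to about 2 mm. A picture is of the moment at which its call begins: read the wrist's pose just before it. There is no depth.
- r.finish_job(): hands the job in, once; it reports no verdict.
Trained networks look in the newest picture that a camera, given by its name, has taken for a name from the list of things; names that differ only in an ending like _2 or _b are one class to them, and where a whole thing is asked for, a point or a joint stands for the part that bears it (a point fixed in the world has none). Each returns a list of dicts, best first, with "confidence" (0 to 1); they miss things now and then, are a little off and sometimes report something else, mostly with a low value. They report only what shows in the picture. A call takes as long as a camera call. They do not tell look-alikes from the thing itself.
- r.spot_in(label, camera): "rect" ([left, top, right, bottom] in pixels, round what is visible of it).
- r.spot_point(label, camera): "location" ([row, column] in pixels: a listed point, or the origin of a listed thing).
The state is a dict: "clock": time; "q": joint angles; "qd": joint speeds; "joint_torque": joint torques, N m; "tool_pos": TCP position; "eef_rot": TCP orientation; "contact_force": force on the tool from outside, world axes, zero at the start; "moment": the same for the moment, N m; "opening": opening from 0.0 (shut) to 1.0 (fully open).
Only numpy, scipy, OpenCV 4.12 (cv2) and the standard library are available. Lean on these libraries where they do the work, as an engineer would, in place of code of your own. Each camera call takes 0.05 s, during which the arm holds its last target. There are 200 camera calls.

## Working session

There is one attempt and no reset: what is moved stays moved. The work goes in short steps, Python scripts to look and compute and a shell command to move; the robot and the scene stay as the last step left them, time stands still between calls to the robot, and variables do not carry over. Pictures are saved under pics/ and viewed, about 8 in all and at most 12, crops included, and the job is handed in when it is done.

```bash
mkdir -p pics; cat > h.py <<'E'
import numpy as np, cv2
from plant import r
from scipy.spatial.transform import Rotation as R
def cam(s,st=None):
    if 'origin' in s: return np.array(s['origin']),np.array(s['rotation']).reshape(3,3)
    T=np.array(s['T_tool_cam']); Q=R.from_quat(st['eef_rot']).as_matrix()
    return np.array(st['tool_pos'])+Q@T[:3,3], Q@T[:3,:3]
def K(s): return np.array([[s['fx'],0,s['cx']],[0,s['fy'],s['cy']],[0,0,1.]]),np.array(s['dist_coeffs'],float)
def ray(s,uv,st=None):
    o,M=cam(s,st); k,d=K(s)
    p=cv2.undistortPoints(np.array([[uv]],float),k,d)[0,0]
    v=M@np.array([p[0],-p[1],-1]); return o,v/np.linalg.norm(v)
def atz(s,uv,z,st=None):
    o,v=ray(s,uv,st); return o+v*(z-o[2])/v[2]
def proj(s,P,st=None):
    o,M=cam(s,st); k,d=K(s)
    c=(np.atleast_2d(P)-o)@M*[1,-1,-1]
    return cv2.projectPoints(c,np.zeros(3),np.zeros(3),k,d)[0][:,0]
def save(n,img): cv2.imwrite('pics/'+n+'.png',img[:,:,::-1])
E
python3 - <<'E'
from h import *
st=r.get_state(); print({k:np.round(v,3).tolist() for k,v in st.items()})
ims=[]
for c in ['side','top','wrist']:
    s=r.snapshot(c); save(c+'0',s['img'])
    print(c,np.round(cam(s,st)[0],3), s['fx'],s['dist_coeffs'])
    for l in ['dropbox','drop_edge','box_in','leaf_mid','rail_mid','yoyo_half','half_mid','blue_yoyo','spacer','pad_box']:
        print(l,[(np.round(x['location'][::-1]).tolist(),round(x['confidence'],2)) for x in r.spot_point(l,c)][:4])
E
```

```text
{'clock': 0.0, 'q': [-1.072, 0.69, -0.195, 1.566, 0.157, 0.902, -0.215], 'qd': [0.001, -0.0, -0.001, -0.001, 0.001, 0.0, -0.001], 'joint_torque': [-0.0, -52.756, -1.267, -15.342, -0.053, 0.007, 0.0], 'tool_pos': [0.28, 0.558, 0.238], 'eef_rot': [0.23, 0.973, -0.001, -0.0], 'contact_force': [0.171, 0.096, 0.444], 'moment': [0.019, -0.009, 0.003], 'opening': 1.002}Traceback (most recent call last):
  File "<stdin>", line 6, in <module>
  File "h.py", line 5, in cam
    if 'origin' in s: return np.array(s['origin']),np.array(s['rotation']).reshape(3,3)
                                                   ~~~~~~~~~~~~~~~~~~~~~~~~~~~~~~~^^^^^
ValueError: cannot reshape array of size 4 into shape (3,3)
```

```bash
python3 -c "
import cv2,numpy as np
a=[cv2.imread('pics/%s0.png'%c) for c in ['side','top']]
cv2.imwrite('pics/st0.png',cv2.resize(np.vstack(a),(480,600),interpolation=cv2.INTER_AREA))"
```

```text
[ WARN:0@0.039] global loadsave.cpp:275 findDecoder imread_('pics/top0.png'): can't open/read file: check file path/integrity
Traceback (most recent call last):
ValueError: all the input arrays must have same number of dimensions, but the array at index 0 has 3 dimension(s) and the array at index 1 has 2 dimension(s)
```

View pics/side0.png

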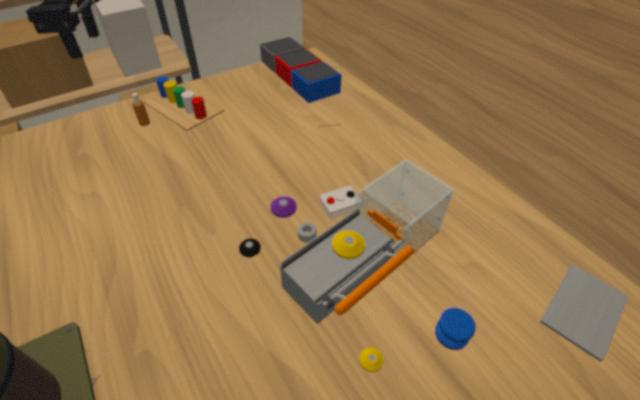

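Side picture: the box is at (405,205), the rail runs from (340,308) to (410,250). There are two yellow halves: one on the plate at (348,243), larger, and one on the bench at (371,358), smaller. The plate one fits the description. The camera rotation is a quaternion, so I'll fix that.

```bash
sed -i "s/np.array(s\['rotation'\]).reshape(3,3)/R.from_quat(s['rotation']).as_matrix()/" h.py
python3 - <<'E'
from h import *
st=r.get_state()
for c in ['side','top','wrist']:
    s=r.snapshot(c); save(c+'0',s['img'])
    print(c,np.round(cam(s,st)[0],3), s['fx'],s['dist_coeffs'], np.round(cam(s,st)[1][:,2],2))
    for l in ['dropbox','drop_edge','box_in','leaf_mid','rail_mid','yoyo_half','half_mid','blue_yoyo','spacer','pad_box']:
        print(l,[(np.round(x['location'][::-1]).tolist(),round(x['confidence'],2)) for x in r.spot_point(l,c)][:4])
E
```

```text
side [ 0.279 -0.331  0.576] 384.36350945669045 [-0.05636214  0.          0.          0.          0.        ] [-0.38 -0.58  0.72]
dropbox [([389.0, 265.0], 0.81), ([380.0, 222.0], 0.35)]
drop_edge [([374.0, 225.0], 0.93), ([340.0, 205.0], 0.36)]
box_in [([394.0, 234.0], 0.91), ([308.0, 237.0], 0.26)]
leaf_mid [([381.0, 221.0], 0.58)]
rail_mid [([375.0, 274.0], 0.62)]
yoyo_half [([371.0, 358.0], 0.98), ([349.0, 244.0], 0.78), ([250.0, 249.0], 0.78), ([283.0, 207.0], 0.64)]
half_mid [([284.0, 207.0], 0.98), ([349.0, 243.0], 0.9), ([371.0, 357.0], 0.55), ([450.0, 335.0], 0.55)]
blue_yoyo [([451.0, 335.0], 0.55)]
spacer [([308.0, 235.0], 0.6)]
pad_box [([338.0, 208.0], 0.78)]
top [0.413 0.046 0.906] 409.37969331335006 [-0.03310394  0.          0.          0.          0.        ] [-0.17  0.    0.99]
dropbox [([372.0, 184.0], 0.76), ([354.0, 214.0], 0.33), ([434.0, 184.0], 0.21)]
drop_edge [([349.0, 182.0], 0.7)]
box_in [([342.0, 160.0], 0.96)]
leaf_mid [([356.0, 176.0], 0.81)]
rail_mid [([397.0, 212.0], 0.97)]
yoyo_half [([269.0, 229.0], 0.93), ([293.0, 273.0], 0.86), ([356.0, 217.0], 0.62), ([422.0, 241.0], 0.6)]
half_mid [([355.0, 213.0], 0.89), ([271.0, 230.0], 0.75), ([398.0, 214.0], 0.7), ([294.0, 276.0], 0.68)]
blue_yoyo [([432.0, 182.0], 0.9)]
spacer [([306.0, 228.0], 0.51)]
pad_box [([293.0, 186.0], 0.92), ([432.0, 183.0], 0.54)]
wrist [0.219 0.589 0.383] 333.9365117388146 [0.00576256 0.         0.         0.         0.        ] [-0.24  0.12  0.96]
dropbox []
drop_edge []
box_in []
leaf_mid []
rail_mid []
yoyo_half []
half_mid []
blue_yoyo []
spacer []
pad_box []
```

View pics/top0.png

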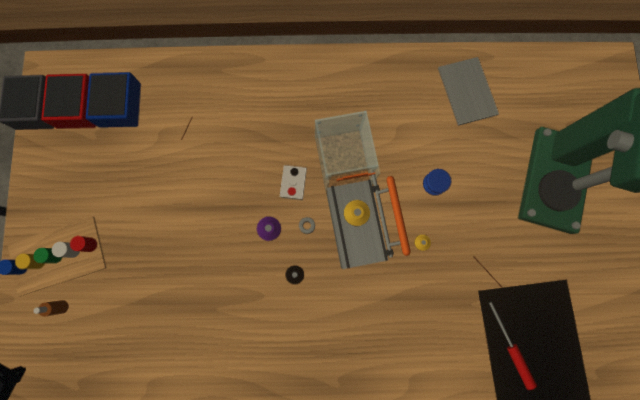

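Top picture: box at (345,145), yellow half on the plate at (356,213), rail from (391,178) to (405,254), small yellow decoy on the bench at (422,242), blue at (437,182), spacer (307,226), pad box (293,182). Now I'll fit the dropbox pose.

```bash
python3 - <<'E'
from h import *
from scipy.optimize import least_squares
S={c:r.snapshot(c) for c in ['side','top']}
L={'drop_edge':(0,50,70),'box_in':(65,48,5),'leaf_mid':(10.5,46,82),'rail_mid':(-86,-28,100),'dropbox':(0,0,0)}
obs=[];
for c in S:
    for l,p in L.items():
        d=r.spot_point(l,c)
        if d: obs.append((c,np.array(p)/1e3,d[0]['location'][::-1],l))
def W(x,p):
    a=R.from_euler('z',x[2]).as_matrix(); return a@p+[x[0],x[1],0]
f=lambda x:np.concatenate([proj(S[c],W(x,p))[0]-uv for c,p,uv,l in obs])
best=min((least_squares(f,[.5,.1,t],loss='soft_l1') for t in np.arange(-3,3.2,.7)),key=lambda q:q.cost)
x=best.x; print(x,best.cost); e=f(x).reshape(-1,2)
for o,q in zip(obs,e): print(o[0],o[3],q.round(1))
for c,uv in (('side',(349,243)),('top',(356,213))):
    P=atz(S[c],uv,.078); print(c,P,R.from_euler('z',-x[2]).apply(P-[x[0],x[1],0]))
for n,uv,z in (('blue',(437,182),.03),('spacer',(307,226),.01),('pad',(293,182),.02),('decoy',(422,242),.01)): print(n,atz(S['top'],uv,z).round(3),(R.from_euler('z',-x[2]).apply(atz(S['top'],uv,z)-[x[0],x[1],0])).round(3))
# overlay
im=[]
for c,(u,v) in (('top',(360,190)),('side',(365,235))):
    k=5; img=S[c]['img'][v-60:v+60,u-80:u+80]; img=cv2.resize(img,None,fx=k,fy=k,interpolation=cv2.INTER_CUBIC)
    for poly in [[(-170,7,70),(0,7,70),(0,101,70),(-170,101,70),(-170,7,70)],[(-168,-28,100),(-4,-28,100)],[(0,-6,115),(134,-6,115),(134,101,115),(0,101,115),(0,-6,115)],[(10,14,92),(10,78,92)]]:
        q=(proj(S[c],np.array([W(x,np.array(p)/1e3) for p in poly]))-[u-80,v-60]+.5)*k
        cv2.polylines(img,[q.astype(np.int32)],False,(255,0,255),1)
    im.append(img)
save('ov',cv2.resize(np.vstack(im),(400,600))); save('ovt',im[0]);save('ovs',im[1])
E
```

```text
[ 0.59839725 -0.0777616   0.14451698] 12.785946819287988
side drop_edge [-1.  2.]
side box_in [ 0.1 -0.2]
side leaf_mid [0.7 0. ]
side rail_mid [1.4 1.2]
side dropbox [1.4 0.5]
top drop_edge [-1. -1.]
top box_in [0.5 1.2]
top leaf_mid [-3.5 -1.5]
top rail_mid [-2.7  0.9]
top dropbox [-1.8  1.3]
side [ 0.52730706 -0.03870112  0.078     ] [-0.06472384  0.04889131  0.078     ]
top [ 0.52325218 -0.03934262  0.078     ] [-0.06882884  0.04884046  0.078     ]
blue [ 0.595 -0.225  0.03 ] [-0.025 -0.145  0.03 ]
spacer [0.506 0.062 0.01 ] [-0.072  0.152  0.01 ]
pad [0.603 0.092 0.02 ] [0.029 0.167 0.02 ]
decoy [ 0.466 -0.189  0.01 ] [-0.147 -0.091  0.01 ]
```

View pics/ovt.png

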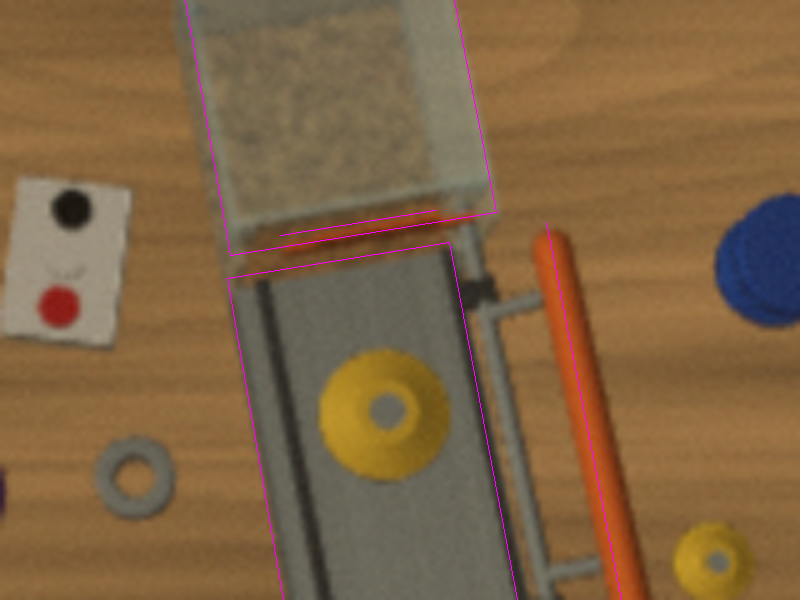

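The overlay fits within about 2 mm. Yellow on the plate at (385,412) in the crop is clearly larger than the yellow decoy at (712,560), and it is the only one in the lane, so it is the target. Next: moves to a viewpoint above the pre-press pose.

```bash
cat > go.py <<'E'
from h import *
import sys
X=[float(a) for a in sys.argv[1:5]] # box x,y,z mm ; 
B=[float(a) for a in open('box.txt').read().split()]
st=r.get_state(); Q=R.from_quat(st['eef_rot']).as_matrix(); a=R.from_euler('z',B[2]).as_matrix()
T=a@(np.array(X[:3])/1e3)+[B[0],B[1],0]; p=np.array(st['tool_pos'])
print('t',round(st['clock'],2),'box-frame now',((a.T@(p-[B[0],B[1],0]))*1e3).round(1),'F',np.round(st['contact_force'],1),'open',round(st['opening'],3),'tilt',Q[:,2].round(3))
ys=a[:,1]; c=Q.T@ys; ang=np.degrees(np.arctan2(-c[0],c[1])); ang=(ang+90)%180-90
print('twist units',round(ang/6,2),'translation units (tool now)',(Q.T@(T-p)/.04).round(2))
Q2=Q@R.from_euler('z',ang,degrees=True).as_matrix()
print('after twist',(Q2.T@(T-p)/.04).round(2),'box x in tool',(Q2.T@a[:,0]).round(2),'box y',(Q2.T@a[:,1]).round(2),'q7',round(st['q'][6],2))
E
echo 0.5984 -0.0778 0.1445 > box.txt; python3 go.py -112 7 200
```

```text
t 2.3 box-frame now [-223.3  675.7  238.8] F [ 0.3 -0.4 -0.1] open 0.998 tilt [ 0.  0. -1.]
twist units -5.82 translation units (tool now) [-11.85 -12.12   0.97]
after twist [ -2.78 -16.72   0.97] box x in tool [-1. -0.  0.] box y [-0.  1.  0.] q7 -0.22
```

```bash
python3 -m jog '[{"translation":[0,0,0],"twist":-0.97,"claw":76},{"translation":[0,0,0],"twist":-0.97,"claw":76},{"translation":[0,0,0],"twist":-0.97,"claw":76},{"translation":[0,0,0],"twist":-0.97,"claw":76},{"translation":[0,0,0],"twist":-0.97,"claw":76},{"translation":[0,0,0],"twist":-0.97,"claw":76},{"translation":[-0.1,-0.8,0],"twist":0,"claw":76},{"translation":[-0.1,-0.8,0],"twist":0,"claw":76},{"translation":[-0.1,-0.8,0],"twist":0,"claw":76},{"translation":[-0.1,-0.8,0],"twist":0,"claw":76},{"translation":[-0.1,-0.8,0],"twist":0,"claw":76},{"translation":[-0.1,-0.8,0],"twist":0,"claw":76},{"translation":[-0.1,-0.8,0],"twist":0,"claw":76},{"translation":[-0.1,-0.8,0],"twist":0,"claw":76},{"translation":[-0.1,-0.8,0],"twist":0,"claw":76},{"translation":[-0.1,-0.8,0],"twist":0,"claw":76}]' 20; python3 go.py -112 7 200
```

```text
clock: 3.63
tool_pos: [0.3662, 0.2465, 0.2389]
eef_rot: [-0.072, 0.997, 0.0, 0.0]
contact_force: [0.9, -0.2, -0.1]
opening: 0.761
t 3.63 box-frame now [-183.1  354.3  238.9] F [ 0.9 -0.2 -0.1] open 0.761 tilt [ 0.001  0.    -1.   ]
twist units 0.0 translation units (tool now) [-1.77 -8.68  0.97]
after twist [-1.78 -8.68  0.97] box x in tool [-1. -0.  0.] box y [0. 1. 0.] q7 0.67
```

```bash
python3 -m jog '[{"translation":[-0.1,-0.8,0.05],"twist":0,"claw":76},{"translation":[-0.1,-0.8,0.05],"twist":0,"claw":76},{"translation":[-0.1,-0.8,0.05],"twist":0,"claw":76},{"translation":[-0.1,-0.8,0.05],"twist":0,"claw":76},{"translation":[-0.1,-0.8,0.05],"twist":0,"claw":76},{"translation":[-0.1,-0.8,0.05],"twist":0,"claw":76},{"translation":[-0.1,-0.8,0.05],"twist":0,"claw":76},{"translation":[-0.1,-0.8,0.05],"twist":0,"claw":76},{"translation":[-0.1,-0.8,0.05],"twist":0,"claw":76},{"translation":[-0.1,-0.8,0.05],"twist":0,"claw":76},{"translation":[-0.1,-0.6,0.05],"twist":0,"claw":76},{"translation":[0,0,0],"twist":0,"claw":76}]' 20; python3 go.py -112 7 130
python3 - <<'E'
from h import *
st=r.get_state(); s=r.snapshot('wrist'); x=[float(a) for a in open('box.txt').read().split()]
img=s['img'].copy(); a=R.from_euler('z',x[2])
for l in ['half_mid','yoyo_half','rail_mid','drop_edge']: print(l,[(np.round(d['location'][::-1]).tolist(),round(d['confidence'],2)) for d in r.spot_point(l,'wrist')][:3])
for d in r.spot_point('half_mid','wrist')[:2]: print('half box frame',a.inv().apply(atz(s,d['location'][::-1],.078,st)-[x[0],x[1],0])*1e3)
for poly in [[(-170,7,70),(0,7,70),(0,101,70),(-170,101,70),(-170,7,70)],[(-168,-28,100),(-4,-28,100)],[(0,-6,115),(134,-6,115),(134,101,115),(0,101,115),(0,-6,115)],[(9,14,92),(9,78,92)]]:
    cv2.polylines(img,[(proj(s,a.apply(np.array(poly)/1e3)+[x[0],x[1],0],st)).astype(np.int32)],False,(255,0,255),1)
save('w1',img)
E
```

```text
clock: 4.63
tool_pos: [0.46, -0.0922, 0.2162]
eef_rot: [-0.068, 0.998, -0.001, 0.0]
contact_force: [1.2, -0.4, -0.4]
opening: 0.761
t 4.63 box-frame now [-139.1    5.7  216.2] F [ 1.2 -0.4 -0.4] open 0.761 tilt [ 0.001 -0.003 -1.   ]
twist units -0.09 translation units (tool now) [-0.68  0.04  2.16]
after twist [-0.68  0.04  2.16] box x in tool [-1.  0.  0.] box y [-0.  1. -0.] q7 1.39
half_mid [([368.0, 261.0], 0.91), ([520.0, 235.0], 0.83), ([232.0, 166.0], 0.68)]
yoyo_half [([233.0, 163.0], 0.76), ([498.0, 140.0], 0.73), ([366.0, 257.0], 0.67)]
rail_mid [([275.0, 250.0], 0.75)]
drop_edge [([363.0, 314.0], 0.65), ([361.0, 330.0], 0.41)]
half box frame [-65.52404636  49.24477131  78.        ]
half box frame [-90.52066011 186.56162682  78.        ]
```

View pics/w1.png

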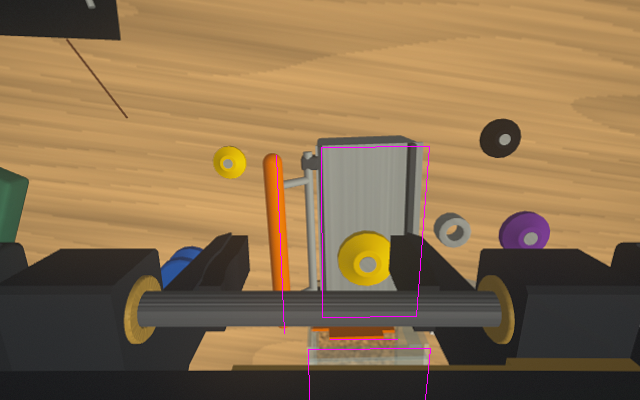

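Wrist picture: the plate half is at (366,258), giving box-frame x −65.5, y 49. The rail top end at (272,157) and the plate lie some 3 mm further to −y than the fit. That is within the finger widths if I aim at y 5–6. Descending to just above the rail.

```bash
python3 -m jog '[{"translation":[-0.35,0,0.5],"twist":-0.09,"claw":77},{"translation":[-0.35,0,0.5],"twist":0,"claw":77},{"translation":[0,0,0.5],"twist":0,"claw":77},{"translation":[0,0,0.5],"twist":0,"claw":77},{"translation":[0,0,0.4],"twist":0,"claw":77},{"translation":[0,0,0.2],"twist":0,"claw":77},{"translation":[0,0,0],"twist":0,"claw":77},{"translation":[0,0,0],"twist":0,"claw":77}]' 20; python3 go.py -112 5.5 76
python3 - <<'E'
from h import *
s=r.snapshot('side'); save('s2',cv2.resize(s['img'][150:330,250:490],None,fx=3,fy=3,interpolation=cv2.INTER_CUBIC))
E
```

```text
clock: 5.6
tool_pos: [0.4868, -0.0813, 0.1129]
eef_rot: [-0.078, 0.997, 0.0, -0.0]
contact_force: [-0.2, 0.6, 0.0]
opening: 0.771
t 5.6 box-frame now [-111.    12.6  112.9] F [-0.2  0.6  0. ] open 0.771 tilt [-0.  0. -1.]
twist units 0.1 translation units (tool now) [ 0.03 -0.18  0.92]
after twist [ 0.03 -0.18  0.92] box x in tool [-1.  0. -0.] box y [0. 1. 0.] q7 1.27
```

View pics/s2.png

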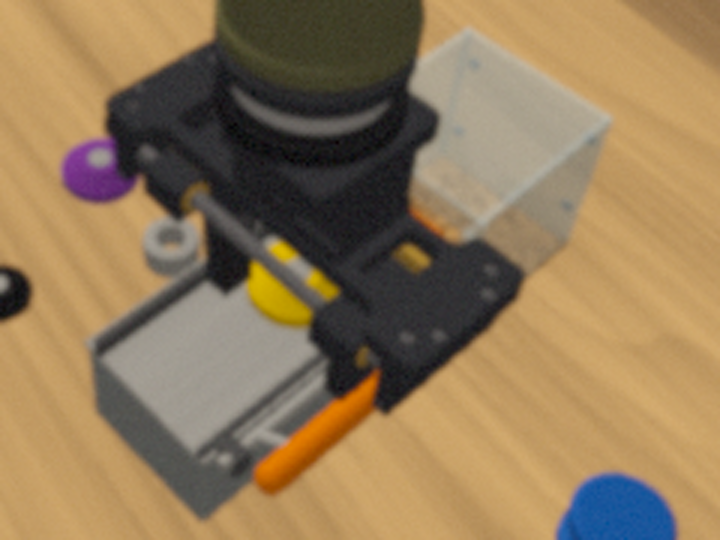

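Side picture: the right fingertip (crop 347,393) sits over the rail, and the left fingertip (crop 225,290) hangs above the plate behind the yellow half (295,290). I'll check those tips numerically while correcting y.

```bash
python3 -m jog '[{"translation":[0.05,-0.18,0],"twist":0.1,"claw":77},{"translation":[0,0,0],"twist":0,"claw":77},{"translation":[0,0,0],"twist":0,"claw":77},{"translation":[0,0,0],"twist":0,"claw":77}]' 20; python3 go.py -112 5.5 76
python3 - <<'E'
from h import *
s=r.snapshot('side'); x=[float(a) for a in open('box.txt').read().split()]; a=R.from_euler('z',x[2])
for uv in ((325,247),(365.5,281)): print('tip in box frame',a.inv().apply(atz(s,uv,.113)-[x[0],x[1],0])*1e3)
for x0,y0 in ((-111,12.6-42.7),(-111,12.6+42.7)): print(proj(s,a.apply(np.array([x0,y0,113])/1e3)+[x[0],x[1],0]))
E
```

```text
clock: 5.98
tool_pos: [0.4861, -0.0898, 0.1132]
eef_rot: [-0.071, 0.997, -0.0, 0.001]
contact_force: [-0.2, 1.4, 0.8]
opening: 0.775
t 5.98 box-frame now [-112.9    4.3  113.2] F [-0.2  1.4  0.8] open 0.775 tilt [ 0.001 -0.    -1.   ]
twist units -0.02 translation units (tool now) [-0.02  0.03  0.93]
after twist [-0.02  0.03  0.93] box x in tool [-1.  0.  0.] box y [ 0.  1. -0.] q7 1.27
tip in box frame [-117.49941775   48.79989957  113.        ]
tip in box frame [-112.98547569  -31.59622546  113.        ]
[[365.74131469 279.49263199]]
[[325.41031794 242.09189575]]
```

```bash
python3 -m jog '[{"translation":[0,0,0.2],"twist":0,"claw":77},{"translation":[0,0,0.2],"twist":0,"claw":77},{"translation":[0,0,0.2],"twist":0,"claw":77},{"translation":[0,0,0.2],"twist":0,"claw":77},{"translation":[0,0,0.12],"twist":0,"claw":77},{"translation":[0,0,0],"twist":0,"claw":77},{"translation":[0,0,0],"twist":0,"claw":77},{"translation":[0,0,0],"twist":0,"claw":77},{"translation":[0,0,0],"twist":0,"claw":77}]' 20; python3 go.py -35 5.5 75.5
python3 - <<'E'
from h import *
s=r.snapshot('side'); save('s3',cv2.resize(s['img'][150:330,250:490],None,fx=3,fy=3,interpolation=cv2.INTER_CUBIC))
E
```

```text
clock: 6.78
tool_pos: [0.4855, -0.0894, 0.0761]
eef_rot: [-0.072, 0.997, 0.0, -0.0]
contact_force: [-0.2, -1.5, 4.3]
opening: 0.765
t 6.78 box-frame now [-113.4    4.8   76.1] F [-0.2 -1.5  4.3] open 0.765 tilt [-0.  0. -1.]
twist units -0.01 translation units (tool now) [-1.96  0.02  0.01]
after twist [-1.96  0.02  0.01] box x in tool [-1.  0. -0.] box y [0. 1. 0.] q7 1.24
```

View pics/s3.png

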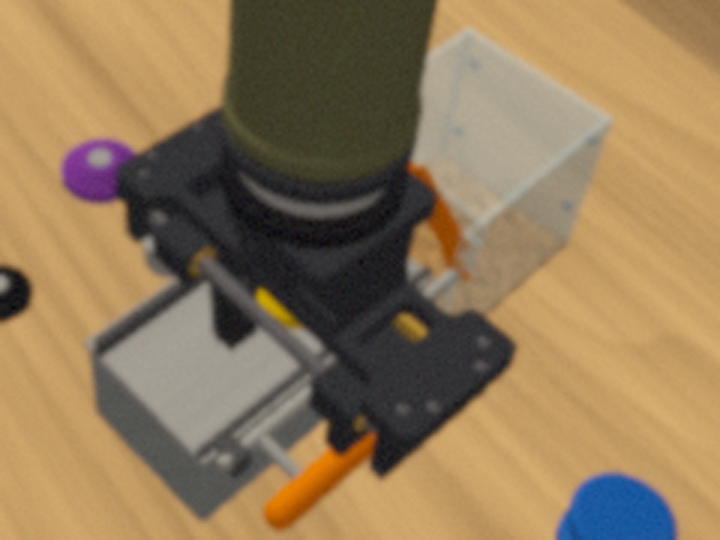

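Side picture: the rail is pressed and the orange leaf is up at (440,215). The left finger (235,330) stands on the lane behind the yellow half, and vertical force is 4.3 N. Now the push.

```bash
python3 -m jog '[{"translation":[-0.1,0,0],"twist":0,"claw":77},{"translation":[-0.12,0,0],"twist":0,"claw":77},{"translation":[-0.12,0,0],"twist":0,"claw":77},{"translation":[-0.12,0,0],"twist":0,"claw":77},{"translation":[-0.12,0,0],"twist":0,"claw":77},{"translation":[-0.12,0,0],"twist":0,"claw":77},{"translation":[-0.12,0,0],"twist":0,"claw":77},{"translation":[-0.12,0,0],"twist":0,"claw":77},{"translation":[-0.12,0,0],"twist":0,"claw":77},{"translation":[-0.12,0,0],"twist":0,"claw":77},{"translation":[-0.12,0,0],"twist":0,"claw":77},{"translation":[-0.12,0,0],"twist":0,"claw":77},{"translation":[-0.12,0,0],"twist":0,"claw":77},{"translation":[-0.12,0,0],"twist":0,"claw":77},{"translation":[0,0,0],"twist":0,"claw":77},{"translation":[0,0,0],"twist":0,"claw":77}]' 20; python3 go.py -25 5.5 75.5
python3 - <<'E'
from h import *
st=r.get_state(); s=r.snapshot('wrist'); t=r.snapshot('top')
w=cv2.resize(s['img'],(480,300)); u=cv2.resize(t['img'][130:250,280:472],(480,300),interpolation=cv2.INTER_CUBIC); save('w4',np.vstack([w,u]))
E
```

```text
clock: 8.17
tool_pos: [0.5532, -0.0796, 0.0762]
eef_rot: [-0.072, 0.997, 0.0, 0.002]
contact_force: [0.9, -0.3, 3.8]
opening: 0.768
t 8.17 box-frame now [-45.    4.7  76.2] F [ 0.9 -0.3  3.8] open 0.768 tilt [ 0.003  0.001 -1.   ]
twist units -0.0 translation units (tool now) [-0.5   0.02  0.02]
after twist [-0.5   0.02  0.02] box x in tool [-1. -0.  0.] box y [-0.  1.  0.] q7 1.28
```

View pics/w4.png

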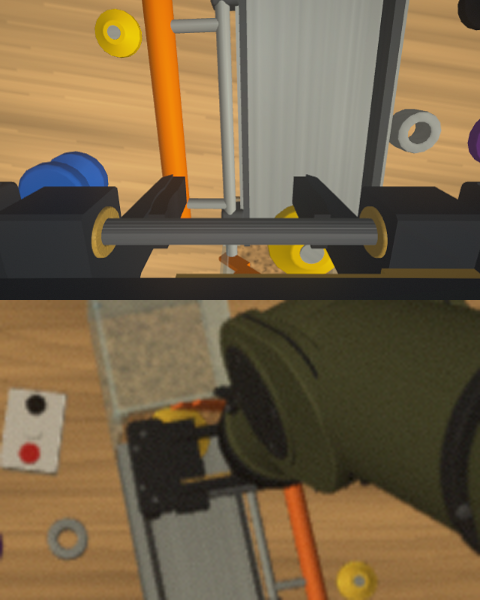

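The wrist half shows the yellow half (300,245) ahead of the finger with the leaf raised at (240,262). The top half shows it at the mouth (185,412). Pushing over the edge in small steps.

```bash
python3 -m jog '[{"translation":[-0.08,0,0],"twist":0,"claw":77},{"translation":[-0.08,0,0],"twist":0,"claw":77},{"translation":[-0.08,0,0],"twist":0,"claw":77},{"translation":[-0.08,0,0],"twist":0,"claw":77},{"translation":[-0.08,0,0],"twist":0,"claw":77},{"translation":[-0.08,0,0],"twist":0,"claw":77},{"translation":[0,0,0],"twist":0,"claw":77},{"translation":[0,0,0],"twist":0,"claw":77},{"translation":[0,0,0],"twist":0,"claw":77}]' 20; python3 go.py -22 5.5 76
python3 - <<'E'
from h import *
s=r.snapshot('side'); t=r.snapshot('top')
for c in('side','top'): print(c,[(np.round(d['location'][::-1]).tolist(),round(d['confidence'],2)) for d in r.spot_point('half_mid',c)])
u=cv2.resize(t['img'][100:220,280:472],(480,300),interpolation=cv2.INTER_CUBIC);v=cv2.resize(s['img'][150:270,330:522],(480,300),interpolation=cv2.INTER_CUBIC); save('w5',np.vstack([u,v]))
E
```

```text
clock: 9.02
tool_pos: [0.5715, -0.077, 0.0761]
eef_rot: [-0.072, 0.997, 0.0, 0.001]
contact_force: [-0.3, -1.1, 3.3]
opening: 0.774
t 9.02 box-frame now [-26.4   4.7  76.1] F [-0.3 -1.1  3.3] open 0.774 tilt [ 0.002  0.001 -1.   ]
twist units -0.01 translation units (tool now) [-0.11  0.02  0.  ]
after twist [-0.11  0.02  0.  ] box x in tool [-1. -0.  0.] box y [-0.  1.  0.] q7 1.3
side [([283.0, 207.0], 0.94), ([372.0, 358.0], 0.82), ([252.0, 246.0], 0.82), ([391.0, 218.0], 0.73), ([385.0, 228.0], 0.44)]
top [([425.0, 242.0], 0.79), ([295.0, 276.0], 0.68), ([267.0, 228.0], 0.58), ([405.0, 214.0], 0.49)]
```

View pics/w5.png

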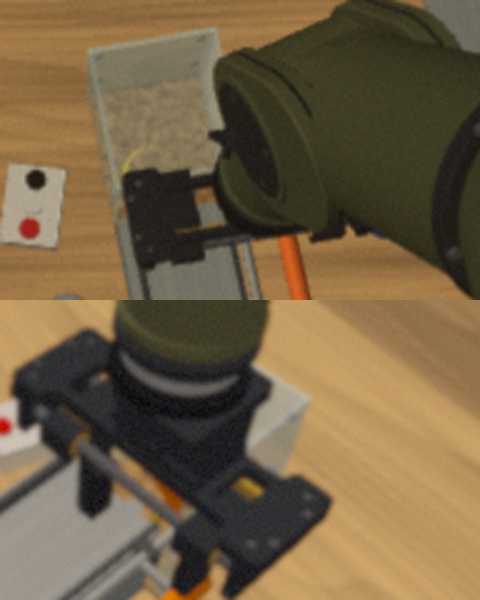

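The top half shows a thin yellow rim at (145,155) inside the box; the rest is hidden by the gripper. I'll nudge a few mm further and then judge from its position.

```bash
python3 -m jog '[{"translation":[-0.08,0,0],"twist":0,"claw":77},{"translation":[-0.07,0,0],"twist":0,"claw":77},{"translation":[0,0,0],"twist":0,"claw":77},{"translation":[0,0,0],"twist":0,"claw":77}]' 20; python3 go.py -22 5.5 76
python3 - <<'E'
from h import *
x=[float(a) for a in open('box.txt').read().split()]; a=R.from_euler('z',x[2])
st=r.get_state()
t=r.snapshot('top'); s=r.snapshot('side'); w=r.snapshot('wrist')
for c in('side','wrist','top'): print(c,[(np.round(d['location'][::-1]).tolist(),round(d['confidence'],2)) for d in r.spot_point('half_mid',c)])
for n,im in (('top',t),('side',s)):
    h=cv2.cvtColor(im['img'],cv2.COLOR_RGB2HSV); m=cv2.inRange(h,(22,130,80),(34,255,255)); 
    k,_,stt,ce=cv2.connectedComponentsWithStats(m)
    for i in range(1,k):
        if stt[i,4]>3 and 310<ce[i][0]<430 and 120<ce[i][1]<260:
            print(n,stt[i],ce[i].round(1),[(z,((a.inv().apply(atz(im,ce[i],z)-[x[0],x[1],0]))*1e3).round(0).tolist()) for z in (.013,.078)])
u=cv2.resize(t['img'][120:200,310:438],(480,300),interpolation=cv2.INTER_CUBIC);v=cv2.resize(w['img'],(480,300)); save('w6',np.vstack([u,v]))
E
```

```text
clock: 9.55
tool_pos: [0.5762, -0.0765, 0.0757]
eef_rot: [-0.072, 0.997, -0.0, -0.0]
contact_force: [-1.1, -0.7, 3.1]
opening: 0.772
t 9.55 box-frame now [-21.8   4.5  75.7] F [-1.1 -0.7  3.1] open 0.772 tilt [-0.001 -0.    -1.   ]
twist units -0.01 translation units (tool now) [ 0.01  0.02 -0.01]
after twist [ 0.01  0.02 -0.01] box x in tool [-1.  0. -0.] box y [-0.  1.  0.] q7 1.3
side [([372.0, 358.0], 0.95), ([282.0, 206.0], 0.87), ([390.0, 216.0], 0.74), ([342.0, 202.0], 0.71), ([250.0, 242.0], 0.67), ([382.0, 232.0], 0.59)]
wrist [([153.0, 2.0], 0.97), ([396.0, 299.0], 0.43)]
top [([294.0, 276.0], 0.7), ([269.0, 228.0], 0.61)]
top [415 235  12  14  71] [419.2 242.3] [(0.013, [-147.0, -84.0, 13.0]), (0.078, [-148.0, -67.0, 78.0])]
side [393 236   3   3   6] [394.  237.2] [(0.013, [46.0, 38.0, 13.0]), (0.078, [0.0, 10.0, 78.0])]
```

View pics/w6.png

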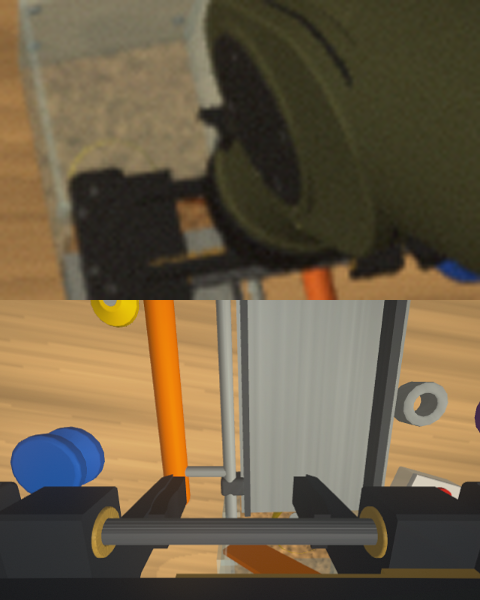

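The wrist half shows sand past the plate end with only a dab of yellow (280,515), and the top half shows a yellow rim at (90,155). It looks dropped but is mostly hidden. I'll slide back with the rail still held, so the view clears before I release.

```bash
python3 -m jog '[{"translation":[0.2,0,0],"twist":0,"claw":77},{"translation":[0.25,0,0],"twist":0,"claw":77},{"translation":[0.25,0,0],"twist":0,"claw":77},{"translation":[0.25,0,0],"twist":0,"claw":77},{"translation":[0.25,0,0],"twist":0,"claw":77},{"translation":[0.25,0,0],"twist":0,"claw":77},{"translation":[0.25,0,0],"twist":0,"claw":77},{"translation":[0.25,0,0],"twist":0,"claw":77},{"translation":[0.25,0,0],"twist":0,"claw":77},{"translation":[0,0,0],"twist":0,"claw":77},{"translation":[0,0,0],"twist":0,"claw":77}]' 20; python3 go.py -110 5.5 76
python3 - <<'E'
from h import *
x=[float(a) for a in open('box.txt').read().split()]; a=R.from_euler('z',x[2])
t=r.snapshot('top'); s=r.snapshot('side')
for c,im in(('side',s),('top',t)):
  for d in r.spot_point('half_mid',c): print(c,np.round(d['location'][::-1]).tolist(),round(d['confidence'],2),(a.inv().apply(atz(im,d['location'][::-1],.013)-[x[0],x[1],0])*1e3).round(0))
u=cv2.resize(t['img'][100:200,300:460],(480,300),interpolation=cv2.INTER_CUBIC);v=cv2.resize(s['img'][150:270,330:522],(480,300),interpolation=cv2.INTER_CUBIC); save('w7',np.vstack([u,v]))
E
```

```text
clock: 10.77
tool_pos: [0.4888, -0.0883, 0.0761]
eef_rot: [-0.072, 0.997, 0.0, -0.0]
contact_force: [-2.2, 1.7, 2.6]
opening: 0.77
t 10.77 box-frame now [-110.     5.4   76.1] F [-2.2  1.7  2.6] open 0.77 tilt [-0.001  0.001 -1.   ]
twist units -0.0 translation units (tool now) [-0.  0.  0.]
after twist [-0.  0.  0.] box x in tool [-1.  0. -0.] box y [-0.  1.  0.] q7 1.24
side [372.0, 358.0] 0.94 [-147.  -93.   13.]
side [284.0, 206.0] 0.71 [-63. 231.  13.]
side [248.0, 246.0] 0.64 [-172.  194.   13.]
top [270.0, 226.0] 0.95 [-59. 233.  13.]
top [340.0, 171.0] 0.62 [37. 60. 13.]
top [294.0, 276.0] 0.51 [-174.  197.   13.]
```

View pics/w7.png

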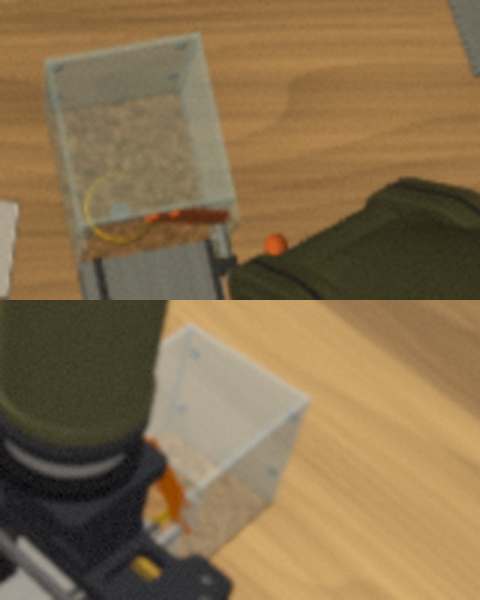

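The top half shows the yellow ring of the half (inverted) at (120,208), on the box floor at about x 37, y 60, with the plate end empty. Lifting straight up to release the flap.

```bash
python3 -m jog '[{"translation":[0,0,-0.2],"twist":0,"claw":77},{"translation":[0,0,-0.2],"twist":0,"claw":77},{"translation":[0,0,-0.2],"twist":0,"claw":77},{"translation":[0,0,-0.3],"twist":0,"claw":77},{"translation":[0,0,-0.5],"twist":0,"claw":77},{"translation":[0,0,-0.5],"twist":0,"claw":77},{"translation":[0,0,-0.5],"twist":0,"claw":77},{"translation":[0,0,-0.5],"twist":0,"claw":77},{"translation":[0.5,0,-0.5],"twist":0,"claw":77},{"translation":[0.5,0,-0.5],"twist":0,"claw":77},{"translation":[0.5,0,0],"twist":0,"claw":77},{"translation":[0,0,0],"twist":0,"claw":77},{"translation":[0,0,0],"twist":0,"claw":77},{"translation":[0,0,0],"twist":0,"claw":77}]' 20
python3 - <<'E'
from h import *
t=r.snapshot('top'); s=r.snapshot('side'); print(r.get_state()['contact_force'])
u=cv2.resize(t['img'][100:260,280:536],(480,300),interpolation=cv2.INTER_CUBIC);v=cv2.resize(s['img'][150:360,250:586],(480,300),interpolation=cv2.INTER_CUBIC); save('w8',np.vstack([u,v]))
E
```

```text
clock: 12.13
tool_pos: [0.4312, -0.0979, 0.2323]
eef_rot: [-0.071, 0.997, -0.0, 0.001]
contact_force: [0.7, -0.1, -0.5]
opening: 0.77
[-0.59855949 -0.25082385 -0.5140845 ]
```

View pics/w8.png

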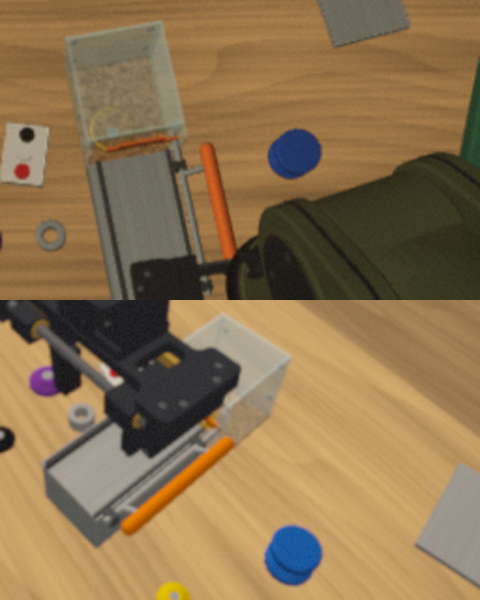

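The rail is back up and the leaf lies shut across the mouth (140,143). The half is in the box (108,128), the bystanders are in place, and the arm is clear with about 0 N. Handing in.

```bash
python3 -c "
from plant import r
print(r.finish_job())"
```

```text
the job is handed in; nothing more can be done
None
```

The yellow yo-yo half is in the clear box and the flap has shut by itself. I handed the job in at about 12 s on the robot's clock, and no verdict was reported.

I pressed the rail with one fingertip at z 76 mm, feeling 3 to 4 N. With the rail held down, I pushed the half along the plate and over the edge with the other finger. I then slid back with the rail still held, checked that the half had dropped, and lifted off.

**Last checks:**
- **Half:** it lies on the box floor at about x 37, y 60 mm, seen as a ring that looks upside down. That position comes from one top-camera detection (confidence 0.62) plus the picture. The side camera could not see the half to confirm it.
- **Flap:** the leaf lies shut across the mouth and the rail is back up. I judged this from the pictures and did not measure the flap angle.
- **Bystanders:** the blue yo-yo, spacer and pad box look unmoved in the last picture.
- **Arm:** it is clear of everything, with contact force below 1 N, which is within the sensor noise.

One disagreement: the wrist camera put the box about 3 mm further to −y than the fit from the two fixed cameras. I allowed for this by aiming the pressing finger a little outward.

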